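# Stand up the thread stand and hold its post at the second stop

## Robot

A 6-joint arm with a two-finger parallel gripper is mounted at the origin on the work surface; the furniture and walls round the work are solid. World frame = base frame: x ahead of the robot, y to its left, z up, the work surface at z = 0. Lengths are in m, angles in rad, forces in N, time in s.
With the tool pointing down it reaches from about 0.4 to 0.825 m from the base axis. Payload 7 kg.
Tool frame: the origin (TCP) lies between the finger pads; the fingertips stand 14 mm ahead of it and the grasp point (between the pads) lies 5 mm behind it; z points along the fingers, y is the line along which they close (so a half turn about z gives the same grasp; the last joint's range is limited). The gripper opens to 85 mm and grips with 20 to 120 N. Pads are 22 mm wide; open, the fingers measure 114 mm over their backs; the gripper's body (76 mm by 85 mm) begins 54 mm behind the grasp point. The pads swing forward as they close: fully open they stand 13 mm farther back than shut.
Start: joints at [-1.046, 0.359, 0.012, 0, -1.224, -0.288], TCP at [0.158, -0.656, 0.245] pointing down, gripper open.
Joint ranges: [-3.07, 3.07], [-1.43, 2.12], [-1.02, 1.25], [-3.03, 1.67], [-3.05, -0], [-3.03, 3.03]. Speed limits (rad/s): [2.39, 2.39, 3.01, 3.14, 3.14, 3.14].

## Interface

Orientations are given as a unit quaternion [w, x, y, z].
In Python, from station import ctrl, viewer, workorder gives the robot as it stands.
- The arm moves only by the tool jog_arm, never from a script. Its argument "increments" is a list of rows, each a list of 7 numbers: the shift along the world's x, y, z normalised to -1 to 1, where 1 is 0.25 m, then the turn, a rotation vector about the world's x, y, z normalised to -1 to 1, where 1 is 0.5 rad, then the opening, from 0 (shut) to 1 (fully open). A call has 1 to 10 rows; each row is the pose to reach, as a shift and turn from the pose commanded when the call began; what a row does not reach only later rows make up. A row lasts 1/10 s, in which the tool goes at most 50 mm and 8.59 degrees, less where a joint would pass 70% of its speed; a pose out of reach is approached as far as the arm can. A call with a number of a shift or a turn outside -1 to 1 is refused whole. A call with a gripper value outside its range is refused whole. The fingers move at their own pace and stop on an object; "squeeze" is the grip in N (left out, the last holds). Time passes only in rows, so rows that repeat a pose let the fingers close. It gives the time, the measured TCP pose, the force, the opening and the grip force at its end, in the units of the state.
- ctrl.state(): the state, without advancing time (a new reading comes with each control period).
- viewer.camera(name): name is "scene" or "top" or "wrist"; returns a dict with "pixels" (400x640x3 uint8, red, green, blue), "intrinsics" (3x3 intrinsics, pixels), "distortion" ([k1, k2, p1, p2, k3] as OpenCV has them; the pictures are not rectified), "camera_from_world" (4x4, takes a point from world to camera coordinates); the wrist camera has in their place "T_tool_cam" (4x4, takes a point from camera to tool coordinates, whose origin is the TCP and whose axes are the flange's). Camera axes: x right, y down, z forward; pixel columns grow to the right and rows downward; lengths in m; the calibration is good to about 2 mm. A picture is of the moment at which its call begins: read the wrist's pose just before it. There is no depth.
- workorder.job_done(): hands the job in; it is judged then, once.
Trained networks look in a picture, given as the dict that the camera call returned (one of the last four; its "shot" number tells which), for a name from the list of things; names that differ only in an ending like _2 or _b are one class to them, and where a whole thing is asked for, a point or a joint stands for the part that bears it (a point fixed in the world has none). Each returns a list of dicts, best first, with "confidence" (0 to 1); they miss things now and then, are a little off and sometimes report something else, mostly with a low value. They report only what shows in the picture. A call takes as long as a camera call.
- viewer.search_frame(picture, target): "position" ([column, row] in pixels, amid what is visible of it).
- viewer.masks_of(picture, target): "mask" (400x640 bool, what is visible of it) and "position" ([column, row] in pixels, amid what is visible of it).
- viewer.tip_of(picture, target): "position" ([column, row] in pixels: a listed point, or the origin of a listed thing).
The state is a dict: "t": time; "joints": joint angles; "dq": joint speeds; "tau": joint torques, N m; "ee_pos": TCP position; "eef_rot": TCP orientation; "contact_force": force on the tool from outside, world axes, zero at the start; "ft_torque": the same for the moment, N m; "width": finger opening in m; "gripper_force": force on a finger pad.
Only numpy, scipy, OpenCV 4.12 (cv2) and the standard library are available. Lean on these libraries where they do the work, as an engineer would, in place of code of your own. Each camera call takes 0.05 s, during which the arm holds its last target. There are 200 camera calls.

## Task

The telescopic thread stand has been knocked over on the counter: set it upright on its square foot again with its post still shut. Then squeeze the release button in the side of its head, pull the post up past the first stop to the second stop, which is as far as it goes, and finish holding it there: still gripping the head with the button squeezed in and the foot flat on the counter, so that the collar can be tightened for you. Leave the two thread spools, the pin tin and the mug where they are.

Things in the scene. Friction and masses are not known exactly. Their poses are not given: they have to be found in the camera images.
- thread_stand: toppled telescopic thread stand. Origin: centre of the underside of its foot, a dark steel plate 90x90x14 mm; z runs up along the post, x to the button's side. Upright: z vertical, origin at height 0. Two spool pins stand on the foot 31 mm to either side along y, tops 45 mm above the underside. All in all about 0.7 kg (varies by a fifth), mostly the foot: held lightly by the head it swings foot-down
- collar (a point): top of the black clamp collar (radius 13 mm, 18 mm tall, loose: it does not grip) on the fixed tube of radius 9 mm, on the stand's axis 110 mm above the foot's underside. At the start the stand lies on the -x edge of its foot and the -x side of its head, button upward, the axis 11 deg below level so that the head touches the counter
- head_grip (a point): middle of the head on top of the sliding post, on the axis; axes as the stand's. The head is a black block 28 (x) x 30 (y) x 50 (z) mm with plain flat faces; this point is 26 mm above its underside, 24 mm below its top, 142 mm above the foot's underside when shut. Two wire eyelets stick out to 32 mm either side along y, 23 mm below this point
- button_face (a point): middle of the outer face of the release button, a metal paddle 14 mm wide (y) and 26 mm tall (z) in the middle of the head's +x face, 7 mm proud when out, 1 mm when in. To squeeze it, close the fingers across the head along the stand's x, one on the button, one on the plain back: 35 mm wide with the button out, 29 mm with it in
- post (a joint): how far the post is drawn out, m: 0 shut, 0.050 first stop, 0.100 second stop and end of travel (cannot pass 0.101). A spring latch catches it at all three; it slides only while the button is in by at least 5 mm. Drawing it up then takes about 2 N; let go with the button in, it sinks. Pulled with the button out, or past the end, it lifts the whole stand
- release_button (a joint): how far the release button is pressed in towards the head's middle, m: 0 out, 0.006 fully in. Sprung: 2 N to start, 5 N fully in, and it comes back out when let go
- thread_spool_0: spool of blue thread standing on end, 27 mm wide and 46 mm tall, origin under its centre; leave it alone
- thread_spool_1: spool of white thread standing on end, 27 mm wide and 46 mm tall, origin under its centre; leave it alone
- pin_tin: flat round tin of pins, 66 mm wide and 22 mm tall, origin under its centre; leave it alone
- mug: dark mug, 82 mm wide, 114 mm with its handle, 97 mm tall, origin under its middle; leave it alone

How it is judged:
On the way, in this order (a step that is already met when the one before it is completed fails the run):
1. the stand is upright on its foot on the counter, with the post shut (angle between thread_stand's own z axis and vertical below 0.05 rad and height (world z) of thread_stand below 0.004 m and value of joint post below 0.01 m and linear speed of thread_stand below 0.03 m/s), for 0.2 s.
2. with the button pressed, the post is drawn past the first stop (value of joint post above 0.055 m and value of joint release_button above 0.003 m and angle between thread_stand's own z axis and vertical below 0.25 rad).
At the end, for the whole second after the job is handed in: The post is drawn out to the second stop (at least 94 of 100 mm), the gripper holds the head (grasp point within 45 mm of its middle, contact force over 2 N) with the release button in by at least 4 mm, and the stand is upright within 0.06 rad, still, with its foot on the counter (within 5 mm) (value of joint post above 0.094 m and value of joint release_button above 0.004 m and contact force between the fingers and thread_stand above 2 N and distance between the grasp point and head_grip below 0.045 m and angle between thread_stand's own z axis and vertical below 0.06 rad and height (world z) of thread_stand below 0.005 m and linear speed of thread_stand below 0.02 m/s); the arm keeps its last pose, push and grip.
It fails at once if a thread spool, the pin tin or the mug is moved by more than 30 mm (distance of any of thread_spool_0, thread_spool_1, pin_tin, mug from where it was at the start of the episode above 0.03 m).
It also fails if it takes over 50 s, if anything falls off the work surface, if the arm or the gripper's body presses on something with over 40 N, if the wrist force passes 120 N, or if a joint passes its speed limit or range.

## Working session

There is one attempt and no reset: what is moved stays moved. The work goes in short steps, Python scripts to look and compute and a tool call to move; the robot and the scene stay as the last step left them, time stands still between calls to the robot, and variables do not carry over. Pictures are saved under pics/ and viewed, at most 11 in all, crops included, and the job is handed in when it is done.

Besides the shell and the picture viewer there is one more tool, called after "Emit:" by a JSON object that holds its "op" and its "data". jog_arm: Moves the arm, as the interface text tells. Scaled input: -1 to 1 covers 0.25 m each way for a shift and 0.5 rad each way for a turn. Its arguments: {"type":"object","properties":{"increments":{"type":"array","items":{"type":"array","items":{"type":"number","minimum":-1,"maximum":1}}},"squeeze":{"type":"number"}},"required":["increments"]}

```bash
mkdir -p pics
cat > h.py <<'E'
import numpy as np, cv2
from station import ctrl, viewer, workorder
def ray(p,px):
    K=np.array(p["intrinsics"]);d=np.array(p["distortion"])
    u=cv2.undistortPoints(np.array([[px]],float),K,d)[0,0]
    T=np.linalg.inv(np.array(p["camera_from_world"]))
    v=T[:3,:3]@np.array([u[0],u[1],1]);return T[:3,3],v/np.linalg.norm(v)
def onz(p,px,z):
    o,v=ray(p,px);return o+v*(z-o[2])/v[2]
def tri(rs):
    A=0;b=0
    for o,v in rs:
        M=np.eye(3)-np.outer(v,v);A=A+M;b=b+M@o
    return np.linalg.solve(A,b)
def save(p,n): cv2.imwrite("pics/"+n+".png",cv2.cvtColor(np.ascontiguousarray(p["pixels"]),cv2.COLOR_RGB2BGR))
E
python3 - <<'E'
from h import *
np.set_printoptions(precision=3,suppress=True)
S={n:viewer.camera(n) for n in("scene","top")}
for n in S: save(S[n],n+"0")
for t in ["thread_stand","collar","head_grip","button_face","thread_spool_0","thread_spool_1","pin_tin","mug"]:
    R=[]
    for n in S:
        r=viewer.tip_of(S[n],t)
        for q in r[:2]: print(t,n,np.array(q["position"]),round(q["confidence"],2),onz(S[n],q["position"],0))
        if r: R.append(ray(S[n],r[0]["position"]))
    if len(R)==2: print("  tri",tri(R))
print(ctrl.state())
E
```

```text
thread_stand scene [323.5 153.4] 0.84 [ 0.596 -0.054  0.   ]
thread_stand top [387.3 165.1] 0.81 [0.568 0.003 0.   ]
  tri [0.558 0.012 0.051]
collar scene [329.7 185.7] 0.93 [0.509 0.062 0.   ]
collar top [351.5 197.9] 0.74 [0.489 0.086 0.   ]
  tri [0.49  0.089 0.026]
head_grip scene [335.4 196.7] 0.88 [0.475 0.092 0.   ]
head_grip top [344.8 206.6] 0.65 [0.469 0.101 0.   ]
  tri [0.469 0.102 0.009]
button_face scene [333.9 190.1] 0.53 [0.491 0.072 0.   ]
button_face scene [299.3 288.5] 0.29 [0.396 0.373 0.   ]
button_face top [341.4 207.4] 0.58 [0.467 0.108 0.   ]
  tri [0.466 0.112 0.038]
thread_spool_0 scene [367.4 229.9] 0.52 [0.355 0.158 0.   ]
thread_spool_0 top [276.4 203.1] 0.71 [0.473 0.258 0.   ]
thread_spool_0 top [319.6 258.1] 0.68 [0.35  0.156 0.   ]
  tri [0.402 0.229 0.056]
thread_spool_1 scene [367.4 229.9] 0.52 [0.355 0.158 0.   ]
thread_spool_1 top [276.4 203.1] 0.71 [0.473 0.258 0.   ]
thread_spool_1 top [319.6 258.1] 0.68 [0.35  0.156 0.   ]
  tri [0.402 0.229 0.056]
pin_tin scene [297.4 287.8] 0.98 [0.4   0.374 0.   ]
pin_tin top [227.8 235.1] 0.89 [0.397 0.367 0.   ]
  tri [ 0.4    0.37  -0.005]
mug scene [240. 253.] 0.59 [0.558 0.357 0.   ]
mug top [235.9 161.3] 0.68 [0.568 0.355 0.   ]
  tri [ 0.566  0.354 -0.006]
{'t': 0.9, 'joints': array([-1.046,  0.359,  0.012, -0.   , -1.224, -0.288]), 'dq': array([ 0.001, -0.   , -0.001, -0.001,  0.   ,  0.   ]), 'tau': array([  0.   , -58.296,  29.366,   6.942,  -0.001,   0.   ]), 'ee_pos': array([ 0.158, -0.656,  0.245]), 'eef_rot': array([ 0.   , -0.118,  0.993, -0.   ]), 'contact_force': array([-0.167,  0.065, -0.817]), 'ft_torque': array([0.052, 0.002, 0.053]), 'gripper_force': 0.0, 'width': 0.08524033548930046}
```

View pics/scene0.png

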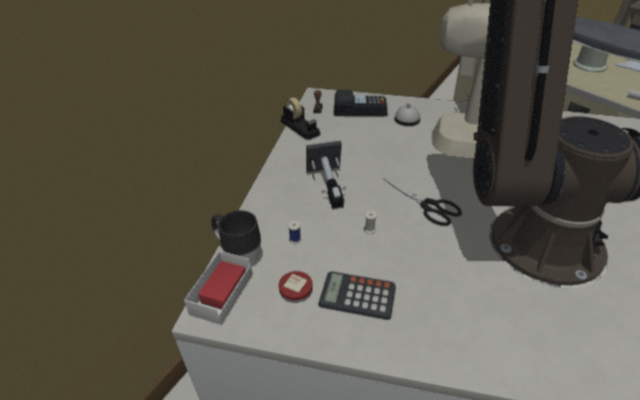

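View pics/top0.png

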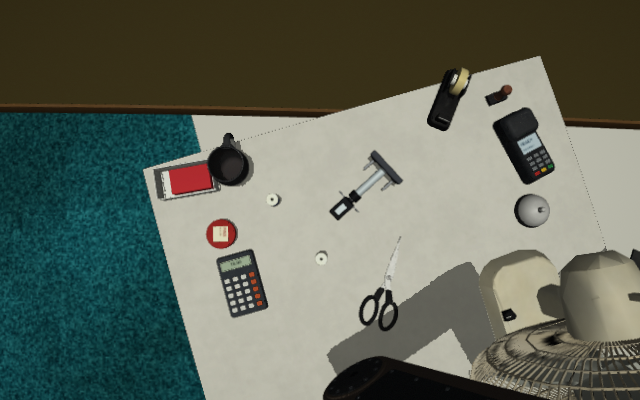

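The scene picture shows the stand with its foot at (323,155) and its head at (335,196). The spools are at (295,231) blue and (371,221) white, and the top view shows the same layout. A tall beige object (desk fan or lamp) at about (560,300) in the top view may be in the arm's path, so I'll locate it first.

Run:
```python
from h import *
np.set_printoptions(precision=3,suppress=True)
S={n:viewer.camera(n) for n in("scene","top")}
def pr(p,X):
    T=np.array(p["camera_from_world"]);r,_=cv2.Rodrigues(T[:3,:3])
    return cv2.projectPoints(np.array([X],float),r,T[:3,3],np.array(p["intrinsics"]),np.array(p["distortion"]))[0][0,0].round()
for n in S:
    p=S[n];print(n,"cam",np.linalg.inv(p["camera_from_world"])[:3,3])
    for X in [(0,0,0),(0,0,.4),(0,0,.8),(.158,-.656,.245),(.158,-.656,0),(.1,-.3,0),(.1,-.3,.5),(.3,-.3,0),(.3,-.3,.4)]: print(X,pr(p,X))
for px in [(470,135),(440,135),(475,90),(470,35)]: print("scene",px,onz(S["scene"],px,0))
for px in [(490,290),(515,260),(600,280),(540,350)]: print("top",px,[onz(S["top"],px,z) for z in(0,.3,.5)])
a=S["scene"]["pixels"][0:300,400:640];b=S["top"]["pixels"][200:400,320:640]
im=np.zeros((600,800,3),np.uint8);im[:600,:480]=cv2.resize(a,(480,600));im[:200,480:]=b
save({"pixels":im},"crop1")
```

```text
scene cam [0.05  0.837 0.709]
(0, 0, 0) [547. 242.]
(0, 0, 0.4) [620.  67.]
(0, 0, 0.8) [ 746. -269.]
(0.158, -0.656, 0.245) [557.  24.]
(0.158, -0.656, 0) [534. 100.]
(0.1, -0.3, 0) [530. 160.]
(0.1, -0.3, 0.5) [595. -45.]
(0.3, -0.3, 0) [457. 140.]
(0.3, -0.3, 0.4) [486.  -8.]
top cam [0.412 0.171 0.922]
(0, 0, 0) [385. 415.]
(0, 0, 0.4) [439. 551.]
(0, 0, 0.8) [  -8. -679.]
(0.158, -0.656, 0.245) [758. 375.]
(0.158, -0.656, 0) [656. 343.]
(0.1, -0.3, 0) [515. 370.]
(0.1, -0.3, 0.5) [720. 509.]
(0.3, -0.3, 0) [515. 283.]
(0.3, -0.3, 0.4) [657. 319.]
scene (470, 135) [ 0.276 -0.343  0.   ]
scene (440, 135) [ 0.351 -0.301  0.   ]
scene (475, 90) [ 0.346 -0.63   0.   ]
scene (470, 35) [ 0.513 -1.122  0.   ]
top (490, 290) [array([ 0.284, -0.239,  0.   ]), array([ 0.325, -0.106,  0.3  ]), array([ 0.353, -0.017,  0.5  ])]
top (515, 260) [array([ 0.353, -0.3  ,  0.   ]), array([ 0.372, -0.147,  0.3  ]), array([ 0.385, -0.045,  0.5  ])]
top (600, 280) [array([ 0.308, -0.511,  0.   ]), array([ 0.342, -0.289,  0.3  ]), array([ 0.364, -0.141,  0.5  ])]
top (540, 350) [array([ 0.146, -0.36 ,  0.   ]), array([ 0.232, -0.187,  0.3  ]), array([ 0.29 , -0.072,  0.5  ])]
```

View pics/crop1.png

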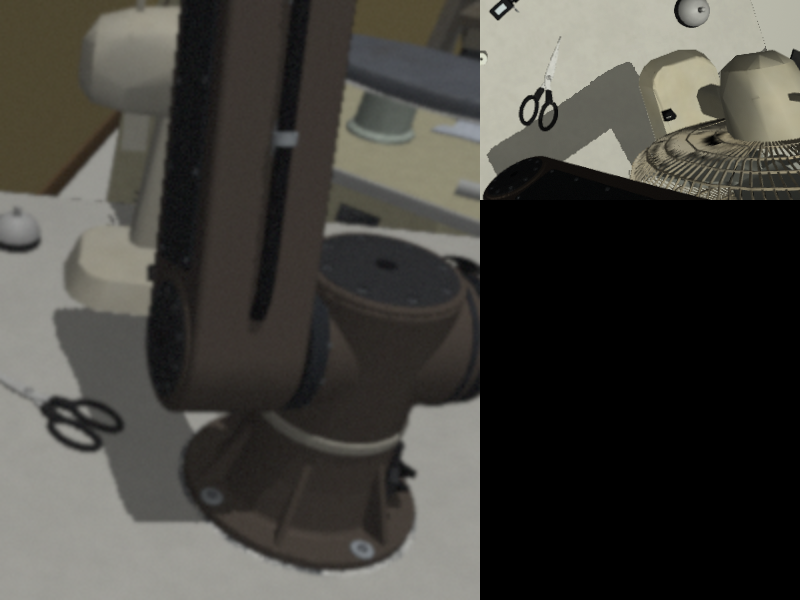

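Run:
```python
from h import *
np.set_printoptions(precision=3,suppress=True)
S={n:viewer.camera(n) for n in("scene","top")}
for a,b in [((450,30),(605,290)),((440,25),(600,255)),((455,30),(620,290))]:
    r=[ray(S["scene"],a),ray(S["top"],b)];X=tri(r);print(X,[np.linalg.norm(np.cross(X-o,v)) for o,v in r])
for px in [(475,330),(475,300),(520,323),(600,322)]:
    print(px,[onz(S["top"],px,z) for z in(.2,.3,.4)])
s=ctrl.state()
w=viewer.camera("wrist");save(w,"w0");print(np.array(w["T_tool_cam"]))
```

```text
[ 0.345 -0.27   0.321] [np.float64(0.017686949365372316), np.float64(0.017686949365372316)]
[ 0.386 -0.273  0.32 ] [np.float64(0.003321881619319181), np.float64(0.0033218816193192227)]
[ 0.342 -0.303  0.311] [np.float64(0.016906006852908096), np.float64(0.016906006852908332)]
(475, 330) [array([ 0.24 , -0.123,  0.2  ]), array([ 0.264, -0.082,  0.3  ]), array([ 0.287, -0.042,  0.4  ])]
(475, 300) [array([ 0.293, -0.123,  0.2  ]), array([ 0.31 , -0.082,  0.3  ]), array([ 0.326, -0.041,  0.4  ])]
(520, 323) [array([ 0.252, -0.207,  0.2  ]), array([ 0.274, -0.155,  0.3  ]), array([ 0.296, -0.102,  0.4  ])]
(600, 322) [array([ 0.253, -0.362,  0.2  ]), array([ 0.275, -0.288,  0.3  ]), array([ 0.297, -0.215,  0.4  ])]
[[ 0.001 -0.965 -0.262  0.065]
 [ 1.     0.001 -0.    -0.001]
 [ 0.    -0.262  0.965 -0.129]
 [ 0.     0.     0.     1.   ]]
```

View pics/w0.png

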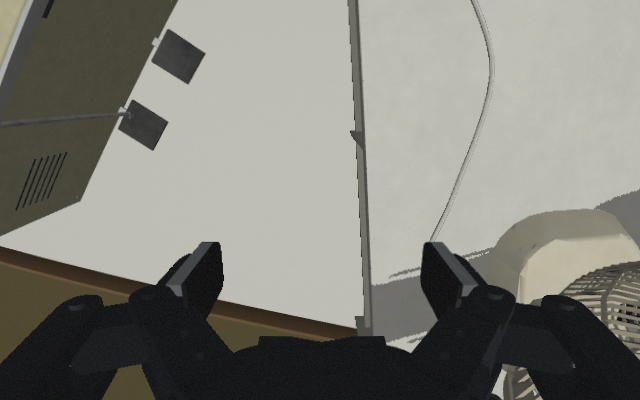

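The wrist view shows a fan: base at about (560,250), cage at (600,320). From the rays, the fan stands at about (0.3,-0.3) and is up to roughly 0.45 m tall, right in the sweep path. I'll lift the arm over it.

Emit:
{"op": "jog_arm", "data": {"increments": [[0,0,1,0,0,0,1],[0,0,1,0,0,0,1],[0,0,1,0,0,0,1],[0,0,1,0,0,0,1],[0,0,1,0,0,0,1],[0,0,1,0,0,0,1]]}}

```text
t: 1.75
ee_pos: [0.1577, -0.6572, 0.5041]
eef_rot: [0.001, -0.118, 0.993, -0.006]
contact_force: [-0.1, 0.5, 0.5]
width: 0.0853
gripper_force: 0.0
```

Emit:
{"op": "jog_arm", "data": {"increments": [[0,0,0.6,0,0,0,1],[0,0,0.6,0,0,0,1],[0,0,0.6,0,0,0,1],[0,0,0.6,0,0,0,1]]}}

```text
t: 2.15
ee_pos: [0.1575, -0.656, 0.6514]
eef_rot: [0.001, -0.117, 0.993, -0.005]
contact_force: [0.5, 0.3, 0.4]
width: 0.0854
gripper_force: 0.0
```

Run:
```python
from h import *
np.set_printoptions(precision=3,suppress=True)
s=ctrl.state();print(s["t"],s["joints"],s["ee_pos"],s["eef_rot"])
S={n:viewer.camera(n) for n in("scene","top")}
im=np.zeros((600,640,3),np.uint8);im[:300]=cv2.resize(S["scene"]["pixels"],(640,400))[:300];im[300:]=S["top"]["pixels"][100:]
save({"pixels":im},"crop2")
```

```text
2.15 [-1.046  0.463  1.094  0.002 -2.191 -0.288] [ 0.157 -0.656  0.651] [ 0.001 -0.117  0.993 -0.005]
```

View pics/crop2.png

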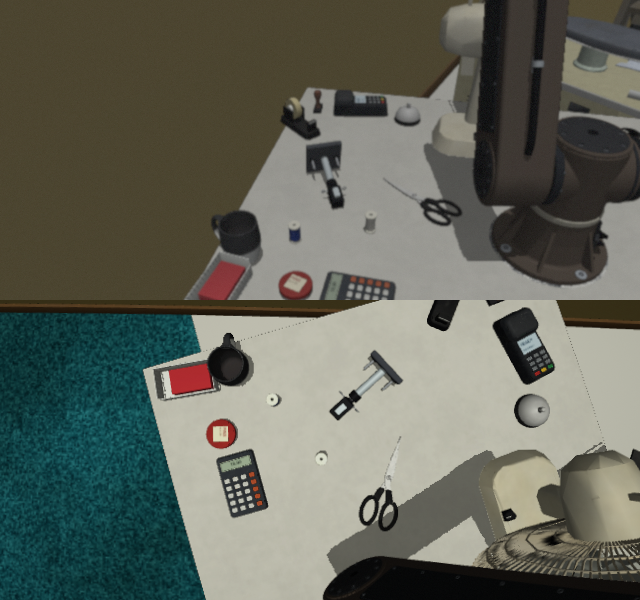

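The arm is now above the fan. I'll sweep over in steps, yawing the tool toward the stand's y axis as I go.

Emit:
{"op": "jog_arm", "data": {"increments": [[0.96,0.6,0,0,0,-1,1],[0.96,0.6,0,0,0,-1,1],[0.96,0.6,0,0,0,-1,1],[0.96,0.6,0,0,0,-1,1],[0.96,0.6,0,0,0,-1,1],[0.96,0.6,0,0,0,-1,1]]}}

```text
t: 2.85
ee_pos: [0.4003, -0.5041, 0.6437]
eef_rot: [-0.001, 0.131, 0.991, 0.001]
contact_force: [0.1, -1.1, -0.1]
width: 0.0857
gripper_force: 0.0
```

Emit:
{"op": "jog_arm", "data": {"increments": [[0.68,0.96,0,0,0,-1,1],[0.68,0.96,0,0,0,-1,1],[0.68,0.96,0,0,0,-1,1],[0.68,0.96,0,0,0,-1,1],[0.68,0.96,0,0,0,-1,1],[0.68,0.96,0,0,0,-1,1]]}}

```text
t: 3.45
ee_pos: [0.5675, -0.2659, 0.644]
eef_rot: [-0.001, 0.372, 0.928, -0.0]
contact_force: [1.5, -0.5, -0.0]
width: 0.0853
gripper_force: 0.0
```

Emit:
{"op": "jog_arm", "data": {"increments": [[0,1,-0.2,0,0,0,1],[0,1,-0.2,0,0,0,1],[0,1,-0.2,0,0,0,1],[0,1,-0.4,0,0,0,1],[0,1,-0.6,0,0,0,1],[-0.1,1,-0.8,0,0,0,1],[-0.2,1,-0.9,0,0,0,1],[-0.2,1,-1,0,0,0,1]]}}

```text
t: 4.25
ee_pos: [0.5181, -0.0193, 0.4049]
eef_rot: [-0.001, 0.372, 0.928, -0.0]
contact_force: [1.5, 0.5, 0.0]
width: 0.085
gripper_force: 0.0
```

Run:
```python
from h import *
s=ctrl.state();print(s["t"],s["joints"].round(3),s["ee_pos"],s["eef_rot"])
```

```text
4.25 [ 0.342  0.033 -0.044 -0.    -1.495 -2.674] [ 0.51809584 -0.01926421  0.40490261] [-6.28165882e-04  3.71873541e-01  9.28283130e-01 -3.23242195e-04]
```

Emit:
{"op": "jog_arm", "data": {"increments": [[-0.12,0.4,-0.6,0,0,0,1],[-0.12,0.4,-0.6,0,0,0,1],[-0.12,0.4,-0.6,0,0,0,1],[-0.12,0.4,-0.6,0,0,0,1],[-0.12,0.4,-0.6,0,0,0,1]]}}

```text
t: 4.75
ee_pos: [0.4864, 0.0802, 0.2526]
eef_rot: [-0.003, 0.372, 0.928, -0.003]
contact_force: [-0.6, -0.5, 0.8]
width: 0.0854
gripper_force: 0.0
```

```bash
cat >> h.py <<'E'
from scipy.spatial.transform import Rotation as Ro
def wrist():
    s=ctrl.state();p=viewer.camera("wrist");q=s["eef_rot"]
    T=np.eye(4);T[:3,:3]=Ro.from_quat([q[1],q[2],q[3],q[0]]).as_matrix();T[:3,3]=s["ee_pos"]
    p["camera_from_world"]=np.linalg.inv(T@np.array(p["T_tool_cam"]));return p
E
python3 - <<'E'
from h import *
np.set_printoptions(precision=3,suppress=True)
p=wrist();save(p,"w1");print(ctrl.state()["ee_pos"])
for t,z in [("thread_stand",.044),("collar",.023),("head_grip",.0184),("button_face",.039)]:
    for q in viewer.tip_of(p,t)[:2]: print(t,np.array(q["position"]),round(q["confidence"],2),onz(p,q["position"],z))
E
```

```text
[0.488 0.08  0.255]
thread_stand [321.6 258.8] 0.94 [0.56  0.009 0.044]
thread_stand [288.5  26.3] 0.39 [0.366 0.15  0.044]
collar [324.1 261.5] 0.72 [0.572 0.001 0.023]
collar [322.1 163.8] 0.59 [0.486 0.08  0.023]
head_grip [330.2 129.4] 0.71 [0.465 0.111 0.018]
button_face [327.9 128.3] 0.67 [0.461 0.111 0.039]
```

View pics/w1.png

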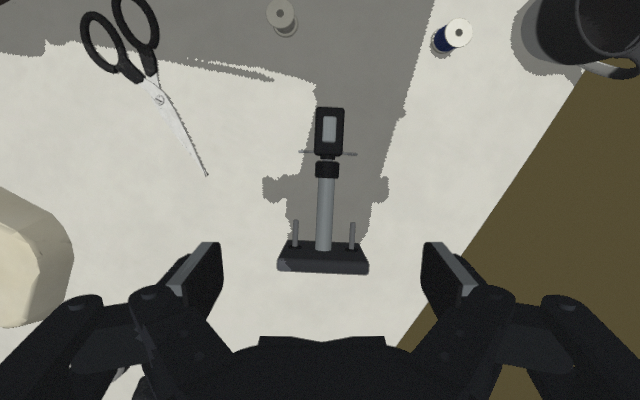

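The wrist view shows the stand's head at (329,130), collar at (326,170) and foot at (323,262). Its axis runs at about 133°, with the button facing up. Now I'll descend onto the head, closing along the stand's y.

Emit:
{"op": "jog_arm", "data": {"increments": [[-0.1,0.14,-0.2,0,0,-0.115,1],[-0.1,0.14,-0.4,0,0,-0.115,1],[-0.1,0.14,-0.6,0,0,-0.115,1],[-0.1,0.14,-0.75,0,0,-0.115,1],[-0.1,0.14,-0.85,0,0,-0.115,1],[-0.1,0.14,-0.93,0,0,-0.115,1],[-0.1,0.14,-0.93,0,0,-0.115,1]]}}

```text
t: 5.7
ee_pos: [0.4659, 0.1128, 0.0238]
eef_rot: [-0.003, 0.399, 0.917, -0.001]
contact_force: [0.1, -0.3, -0.2]
width: 0.0849
gripper_force: 0.0
```

Emit:
{"op": "jog_arm", "data": {"squeeze": 20, "increments": [[0,0,0,0,0,0,0.3],[0,0,0,0,0,0,0.2],[0,0,0,0,0,0,0.2],[0,0,0,0,0,0,0.1],[0,0,0,0,0,0,0],[0,0,0,0,0,0,0],[0,0,0,0,0,0,0]]}}

```text
t: 6.4
ee_pos: [0.4669, 0.1142, 0.0266]
eef_rot: [-0.002, 0.398, 0.917, 0.002]
contact_force: [-1.6, -0.9, 7.8]
width: 0.0298
gripper_force: 23.3
```

Run:
```python
from h import *
np.set_printoptions(precision=3,suppress=True)
s=ctrl.state();print(s)
p=viewer.camera("scene");save({"pixels":cv2.resize(p["pixels"][100:260,220:420],(800,600))},"s2")
```

```text
{'t': 6.4, 'joints': array([ 0.647,  0.31 , -0.669, -0.008, -0.59 , -3.03 ]), 'dq': array([-0.   , -0.   ,  0.001, -0.002, -0.001,  0.001]), 'tau': array([  0.589, -39.471,  17.107,   4.059,   0.875,   0.384]), 'ee_pos': array([0.467, 0.114, 0.027]), 'eef_rot': array([-0.002,  0.398,  0.917,  0.002]), 'contact_force': array([-1.553, -0.862,  7.794]), 'ft_torque': array([-0.399,  0.737, -0.416]), 'gripper_force': 23.253427147865295, 'width': 0.02981211034519684}
```

View pics/s2.png

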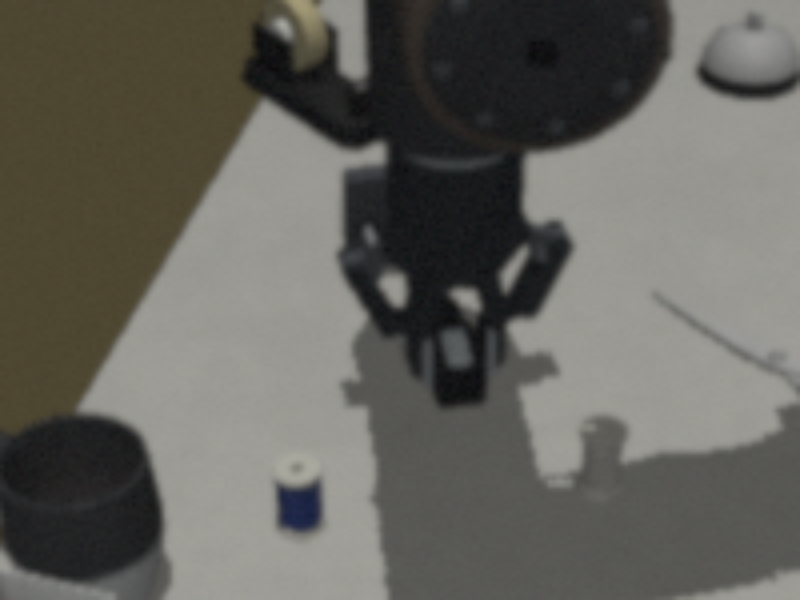

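The grip on the head measures 29.8 mm wide. Next I'll lift along an arc about the foot's edge, letting the head pivot in the pads.

Emit:
{"op": "jog_arm", "data": {"increments": [[0.02,-0.02,0.11,0,0,0,0],[0.05,-0.056,0.22,0,0,0,0],[0.1,-0.1,0.31,0,0,0,0],[0.145,-0.155,0.39,0,0,0,0],[0.21,-0.22,0.45,0,0,0,0],[0.27,-0.29,0.5,0,0,0,0],[0.34,-0.365,0.525,0,0,0,0],[0.41,-0.444,0.535,0,0,0,0],[0.41,-0.444,0.535,0,0,0,0]]}}

```text
t: 7.35
ee_pos: [0.5702, 0.0013, 0.159]
eef_rot: [-0.002, 0.399, 0.917, 0.001]
contact_force: [-0.7, -0.2, -6.1]
width: 0.0293
gripper_force: 22.8
```

Run:
```python
from h import *
np.set_printoptions(precision=3,suppress=True)
s=ctrl.state();print(s)
p=viewer.camera("scene");save({"pixels":cv2.resize(p["pixels"][60:220,260:460],(800,600))},"s3")
```

```text
{'t': 7.35, 'joints': array([ 0.343,  0.261, -0.337, -0.005, -0.974, -2.732]), 'dq': array([ 0.033, -0.013, -0.045, -0.022,  0.003, -0.043]), 'tau': array([ -1.178, -49.515,  28.811,   7.278,  -0.197,   0.563]), 'ee_pos': array([0.57 , 0.001, 0.159]), 'eef_rot': array([-0.002,  0.399,  0.917,  0.001]), 'contact_force': array([-0.734, -0.163, -6.073]), 'ft_torque': array([0.338, 0.396, 0.004]), 'gripper_force': 22.77750939130783, 'width': 0.029326100184603462}
```

View pics/s3.png

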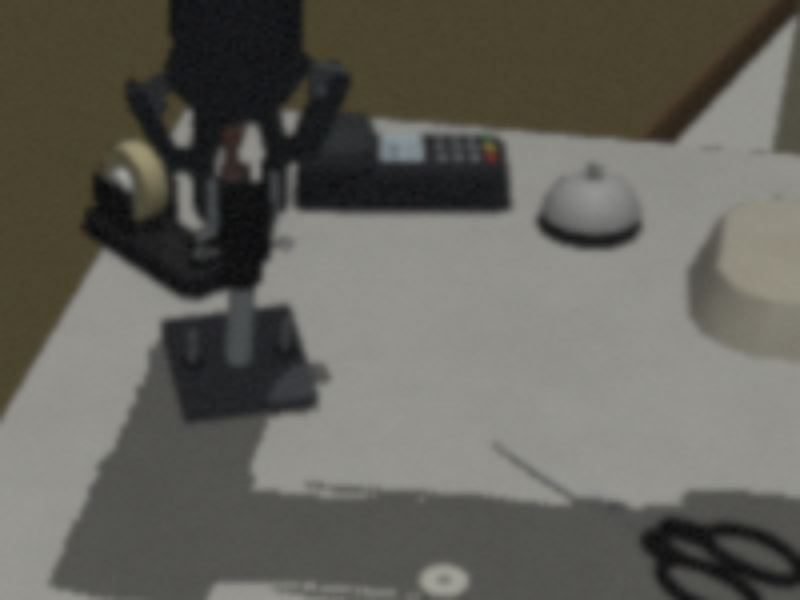

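The view shows the stand hanging nearly upright by its head, with the foot at about (240,360) in this crop. I'll lower it gently.

Emit:
{"op": "jog_arm", "data": {"increments": [[0,0,-0.02,0,0,0,0],[0,0,-0.03,0,0,0,0],[0,0,-0.03,0,0,0,0]]}}

```text
t: 7.7
ee_pos: [0.5706, 0.0024, 0.1553]
eef_rot: [0.001, 0.397, 0.918, 0.001]
contact_force: [-3.1, -6.1, 17.7]
width: 0.0293
gripper_force: 26.3
```

```bash
cat > m.py <<'E'
from h import *
np.set_printoptions(precision=3,suppress=True)
s=ctrl.state();print(s["t"],s["ee_pos"],s["contact_force"],s["ft_torque"])
S={n:viewer.camera(n) for n in("scene","top")}
X={}
for t in ["thread_stand","collar","head_grip","button_face"]:
    R=[]
    for n in S:
        r=viewer.tip_of(S[n],t)
        if r: R.append(ray(S[n],r[0]["position"]));print(t,n,r[0]["position"],round(r[0]["confidence"],2))
    if len(R)==2: print("  tri",tri(R))
E
python3 m.py
```

```text
7.7 [0.571 0.002 0.155] [-3.062 -6.088 17.673] [-2.217  1.441  0.015]
thread_stand scene [320.1, 157.1] 0.73
thread_stand top [393.4, 159.6] 0.64
  tri [ 0.578 -0.007  0.022]
collar top [396.6, 157.5] 0.87
head_grip scene [319.9, 124.3] 0.83
head_grip top [396.7, 158.9] 0.64
  tri [0.561 0.01  0.135]
```

Emit:
{"op": "jog_arm", "data": {"increments": [[0.02,-0.02,0.012,0,0,0,0],[0.04,-0.045,0.012,0,0,0,0],[0.06,-0.065,0.005,0,0,0,0],[0.075,-0.08,0,0,0,0,0],[0.075,-0.08,0,0,0,0,0]]}}

```text
t: 8.7
ee_pos: [0.5883, -0.0174, 0.1512]
eef_rot: [-0.002, 0.398, 0.917, 0.001]
contact_force: [-0.0, 0.4, -1.0]
width: 0.0293
gripper_force: 24.4
```

```bash
python3 m.py
```

```text
8.7 [ 0.588 -0.017  0.151] [-0.033  0.403 -1.042] [0.113 0.044 0.052]
thread_stand scene [317.1, 162.3] 0.68
thread_stand top [393.4, 157.1] 0.9
  tri [ 0.589 -0.011 -0.001]
collar scene [316.8, 127.9] 0.63
collar top [404.3, 150.1] 0.8
  tri [ 0.585 -0.012  0.106]
head_grip scene [320.3, 116.8] 0.88
head_grip top [407.0, 145.8] 0.63
  tri [ 0.582 -0.013  0.139]
button_face scene [321.7, 159.3] 0.41
```

The stand looks flat, so I'll release, rise and yaw 90°.

Emit:
{"op": "jog_arm", "data": {"increments": [[0,0,0,0,0,0,0.5],[0,0,0,0,0,0,1],[0,0,0,0,0,0,1],[0,0,0.1,0,0,0,1],[0,0,0.25,0,0,0,1],[0,0,0.4,0,0,0,1],[0,0,0.5,0,0,0,1],[0,0,0.5,0,0,1,1],[0,0,0.5,0,0,1,1],[0,0,0.5,0,0,1,1]]}}

```text
t: 10.2
ee_pos: [0.5879, -0.0168, 0.2773]
eef_rot: [-0.002, 0.18, 0.984, 0.001]
contact_force: [0.6, -0.1, 0.5]
width: 0.0856
gripper_force: 0.0
```

Emit:
{"op": "jog_arm", "data": {"increments": [[0,0,0,0,0,1,1],[0,0,0,0,0,1,1],[0,0,0,0,0,1,1],[0,0,0,0,0,1,1],[0,0,0,0,0,1,1],[0,0,0,0,0,1,1]]}}

```text
t: 10.8
ee_pos: [0.5879, -0.0169, 0.277]
eef_rot: [-0.002, -0.065, 0.998, 0.0]
contact_force: [0.1, 0.2, -0.4]
width: 0.0853
gripper_force: 0.0
```

```bash
cat > n.py <<'E'
from h import *
np.set_printoptions(precision=3,suppress=True)
print(ctrl.state()["joints"])
p=wrist();save(p,"w2")
q=ctrl.state()["eef_rot"];R=Ro.from_quat([q[1],q[2],q[3],q[0]]).as_matrix();print("tool y",R[:,1],"yang",np.degrees(np.arctan2(R[1,1],R[0,1])))
for t,z in [("thread_stand",0),("collar",.11),("head_grip",.142),("button_face",.142)]:
    for r in viewer.tip_of(p,t)[:2]: print("w",t,r["position"],round(r["confidence"],2),onz(p,r["position"],z))
E
python3 n.py; python3 m.py
```

```text
[ 0.303  0.2   -0.134 -0.001 -1.241 -1.744]
tool y [-0.129  0.992  0.001] yang 97.42079220611659
w thread_stand [324.3, 153.4] 0.74 [ 0.583 -0.015  0.   ]
w collar [320.3, 177.1] 0.58 [ 0.589 -0.018  0.11 ]
w head_grip [325.0, 185.8] 0.75 [ 0.588 -0.015  0.142]
w button_face [300.0, 200.5] 0.48 [ 0.603 -0.033  0.142]
11.05 [ 0.588 -0.017  0.277] [0.445 0.11  0.68 ] [ 0.002  0.04  -0.013]
thread_stand scene [319.2, 160.3] 0.78
collar scene [316.8, 126.2] 0.78
head_grip scene [316.9, 117.8] 0.54
button_face top [234.9, 165.3] 0.38
```

View pics/w2.png

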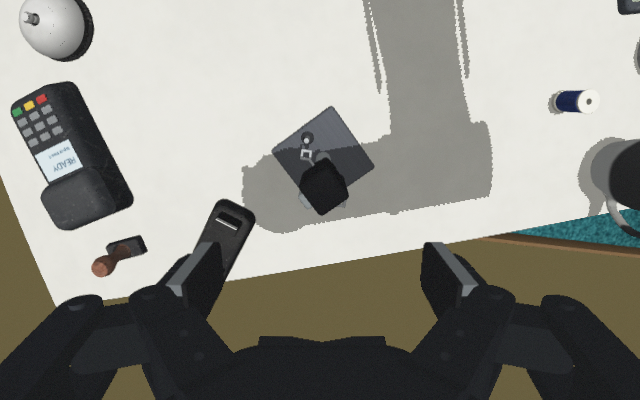

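The wrist view shows the stand upright, with the head at (325,187), foot corners at (332,107), (272,155) and (374,170), and the button face to the lower left. I'll work out its yaw from the foot edges.

Run:
```python
from h import *
np.set_printoptions(precision=3,suppress=True)
p=wrist()
A,B,C=[onz(p,x,.014) for x in[(332,107),(272,155),(374,170)]]
for U in(B,C): d=U-A;print(np.linalg.norm(d),np.degrees(np.arctan2(d[1],d[0])))
print("foot centre",(B+C)/2)
g=cv2.cvtColor(np.ascontiguousarray(p["pixels"]),cv2.COLOR_RGB2GRAY)
m=(g<28).astype(np.uint8);m[:,:285]=0;m[:,365:]=0;m[:140]=0;m[225:]=0
n,l,st,c=cv2.connectedComponentsWithStats(m);k=1+np.argmax(st[1:,4]);print(st[k],c[k])
cnt=cv2.findContours((l==k).astype(np.uint8),0,1)[0][0]
b=cv2.boxPoints(cv2.minAreaRect(cnt));W=[onz(p,x,.166) for x in b]
print(b)
for i in range(4):
    d=W[(i+1)%4]-W[i];print(np.linalg.norm(d),np.degrees(np.arctan2(d[1],d[0])))
```

```text
0.08936341320744895 -44.385617113858984
0.0889481054157556 42.28263688178616
foot centre [ 0.592 -0.015  0.014]
[300 159  48  40 445] [323.962 173.333]
[[299.294 187.847]
 [306.532 154.551]
 [353.363 164.731]
 [346.125 198.027]]
0.025402685560687054 174.74454154793827
0.034755105382199836 85.20087059499944
0.02562083209034537 -3.23711889531718
0.035656430988226163 -95.13566400065518
```

Emit:
{"op": "jog_arm", "data": {"increments": [[0,0,0,0,0,1,1],[0,0,0,0,0,1,1],[0,0,0,0,0,1,1],[0,0,0,0,0,1,1]]}}

```text
t: 12.0
ee_pos: [0.5879, -0.0169, 0.2769]
eef_rot: [-0.002, -0.313, 0.95, -0.0]
contact_force: [0.7, 0.0, -0.6]
width: 0.0853
gripper_force: 0.0
```

Emit:
{"op": "jog_arm", "data": {"increments": [[0,0,0,0,0,0.28,1],[0,0,-0.15,0,0,0.28,1],[0,0,-0.3,0,0,0.28,1],[0,0,-0.42,0,0,0.28,1],[0,0,-0.5,0,0,0.28,1],[0,0,-0.555,0,0,0.28,1],[0,0,-0.555,0,0,0.28,1]]}}

```text
t: 12.7
ee_pos: [0.5869, -0.0171, 0.1364]
eef_rot: [-0.004, -0.376, 0.927, -0.0]
contact_force: [-0.8, 0.6, 0.5]
width: 0.0854
gripper_force: 0.0
```

```bash
python3 - <<'E'
from h import *
np.set_printoptions(precision=3,suppress=True)
s=ctrl.state();print(s["ee_pos"],s["contact_force"],s["joints"])
p=wrist();save(p,"w3")
E
python3 m.py
```

```text
[ 0.587 -0.017  0.136] [-0.834  0.564  0.541] [ 0.304  0.312 -0.325  0.002 -0.941 -1.105]
12.75 [ 0.588 -0.017  0.138] [ 0.101 -0.969  0.101] [ 0.008 -0.055 -0.005]
collar scene [317.1, 125.2] 0.87
collar top [408.7, 149.3] 0.74
  tri [ 0.588 -0.019  0.109]
head_grip scene [315.2, 115.5] 0.51
head_grip top [274.5, 198.9] 0.7
  tri [0.451 0.228 0.298]
```

View pics/w3.png

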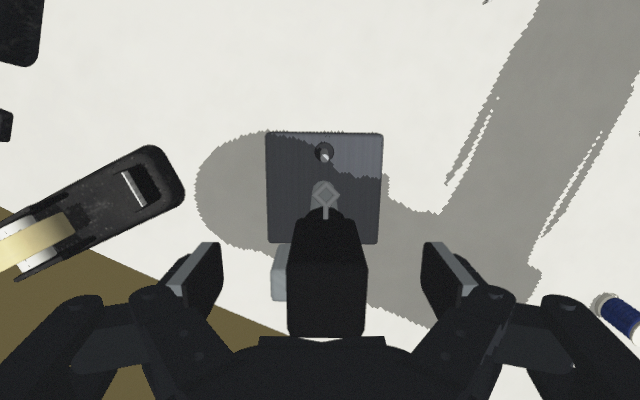

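The wrist view shows the head centred between the fingers: head at (288–367), button on the left at 272, and aligned in yaw. Closing now.

Emit:
{"op": "jog_arm", "data": {"squeeze": 25, "increments": [[-0.005,0.005,0,0,0,0,0.5],[-0.005,0.005,0,0,0,0,0.3],[-0.005,0.005,0,0,0,0,0.2],[-0.005,0.005,0,0,0,0,0.1],[-0.005,0.005,0,0,0,0,0],[-0.005,0.005,0,0,0,0,0],[-0.005,0.005,0,0,0,0,0],[-0.005,0.005,0,0,0,0,0]]}}

```text
t: 14.05
ee_pos: [0.5869, -0.0157, 0.1385]
eef_rot: [-0.002, -0.376, 0.927, -0.001]
contact_force: [-0.6, -0.7, 5.2]
width: 0.0283
gripper_force: 27.2
```

Emit:
{"op": "jog_arm", "data": {"increments": [[0,0,0.03,0,0,0,0],[0,0,0.07,0,0,0,0],[0,0,0.11,0,0,0,0],[0,0,0.15,0,0,0,0],[0,0,0.18,0,0,0,0],[0,0,0.18,0,0,0,0]]}}

```text
t: 14.65
ee_pos: [0.5866, -0.0156, 0.1845]
eef_rot: [-0.002, -0.376, 0.927, -0.001]
contact_force: [-1.9, 0.8, -0.7]
width: 0.0283
gripper_force: 27.0
```

```bash
python3 m.py
```

```text
14.65 [ 0.587 -0.016  0.184] [-1.929  0.78  -0.655] [-0.004  0.77   0.035]
thread_stand scene [320.7, 160.9] 0.81
thread_stand top [393.6, 156.6] 0.87
  tri [ 0.585 -0.013  0.004]
collar scene [317.3, 122.6] 0.98
collar top [404.0, 147.6] 0.7
  tri [ 0.584 -0.008  0.123]
head_grip scene [317.1, 99.9] 0.7
button_face top [275.7, 201.1] 0.49
```

Emit:
{"op": "jog_arm", "data": {"increments": [[0,0,0.03,0,0,0,0],[0,0,0.06,0,0,0,0],[0,0,0.1,0,0,0,0],[0,0,0.13,0,0,0,0],[0,0,0.16,0,0,0,0],[0,0,0.18,0,0,0,0],[0,0,0.18,0,0,0,0]]}}

```text
t: 15.85
ee_pos: [0.5868, -0.0157, 0.2292]
eef_rot: [-0.002, -0.376, 0.927, -0.001]
contact_force: [-1.2, 0.0, -1.0]
width: 0.0283
gripper_force: 26.8
```

Emit:
{"op": "jog_arm", "data": {"increments": [[0,0,0.01,0,0,0,0],[0,0,0.02,0,0,0,0],[0,0,0.02,0,0,0,0]]}}

```text
t: 16.15
ee_pos: [0.5867, -0.0157, 0.2333]
eef_rot: [-0.002, -0.376, 0.927, -0.001]
contact_force: [-2.3, 0.2, 0.1]
width: 0.0282
gripper_force: 26.8
```

```bash
python3 m.py
```

```text
16.15 [ 0.587 -0.016  0.233] [-2.334  0.239  0.064] [0.073 0.575 0.029]
thread_stand scene [320.8, 162.8] 0.64
collar scene [316.4, 125.6] 0.92
collar top [405.6, 148.4] 0.61
  tri [ 0.588 -0.013  0.111]
head_grip top [421.2, 131.7] 0.44
```

Emit:
{"op": "jog_arm", "data": {"increments": [[0,0,0.006,0,0,0,0],[0,0,0.012,0,0,0,0],[0,0,0.012,0,0,0,0]]}}

```text
t: 16.95
ee_pos: [0.5867, -0.0157, 0.2364]
eef_rot: [-0.002, -0.376, 0.927, -0.001]
contact_force: [-2.2, -0.4, -0.7]
width: 0.0286
gripper_force: 26.8
```

Emit:
{"op": "jog_arm", "data": {"increments": [[0,0,0.004,0,0,0,0],[0,0,0.004,0,0,0,0]]}}

```text
t: 17.15
ee_pos: [0.5867, -0.0157, 0.2373]
eef_rot: [-0.002, -0.376, 0.927, -0.001]
contact_force: [-1.3, -0.6, -0.3]
width: 0.0286
gripper_force: 26.8
```

```bash
python3 m.py
```

```text
17.15 [ 0.587 -0.016  0.237] [-1.291 -0.634 -0.295] [ 0.067  0.489 -0.039]
thread_stand scene [321.0, 161.6] 0.65
thread_stand top [236.8, 166.3] 0.53
  tri [0.464 0.28  0.241]
collar scene [319.3, 124.1] 0.89
collar top [404.6, 146.5] 0.57
  tri [ 0.585 -0.013  0.117]
head_grip scene [315.9, 80.1] 0.74
head_grip top [424.0, 129.3] 0.37
  tri [ 0.594 -0.021  0.23 ]
button_face top [272.8, 198.8] 0.35
```

Emit:
{"op": "jog_arm", "data": {"increments": [[0,0,0.004,0,0,0,0],[0,0,0.004,0,0,0,0],[0,0,0.004,0,0,0,0]]}}

```text
t: 17.95
ee_pos: [0.5866, -0.0157, 0.2381]
eef_rot: [-0.002, -0.376, 0.927, -0.001]
contact_force: [-1.0, -0.1, -0.0]
width: 0.0286
gripper_force: 26.8
```

Emit:
{"op": "jog_arm", "data": {"increments": [[0,0,0.004,0,0,0,0],[0,0,0.004,0,0,0,0],[0,0,0.004,0,0,0,0]]}}

```text
t: 18.25
ee_pos: [0.5866, -0.0157, 0.2392]
eef_rot: [-0.002, -0.376, 0.927, -0.001]
contact_force: [-0.2, 0.2, -0.9]
width: 0.0286
gripper_force: 26.8
```

Emit:
{"op": "jog_arm", "data": {"increments": [[0,0,0.005,0,0,0,0],[0,0,0.005,0,0,0,0],[0,0,0.005,0,0,0,0]]}}

```text
t: 18.55
ee_pos: [0.5864, -0.0156, 0.2398]
eef_rot: [-0.002, -0.376, 0.927, -0.0]
contact_force: [-0.5, 0.2, -5.3]
width: 0.0284
gripper_force: 26.1
```

Run:
```python
from h import *
s=ctrl.state();print(s["contact_force"],s["ft_torque"],s["ee_pos"])
p=viewer.camera("scene");w=wrist()
im=np.zeros((600,800,3),np.uint8);im[:,:400]=cv2.resize(p["pixels"][50:200,270:370],(400,600));im[:250,400:]=cv2.resize(w["pixels"],(400,250));im[250:,400:]=cv2.resize(w["pixels"][50:225,220:420],(400,350))
save({"pixels":im},"c4")
```

```text
[-0.47263308  0.15941285 -5.33541754] [ 0.04572881 -0.04768259 -0.0231572 ] [ 0.58640071 -0.01561274  0.23984386]
```

View pics/c4.png

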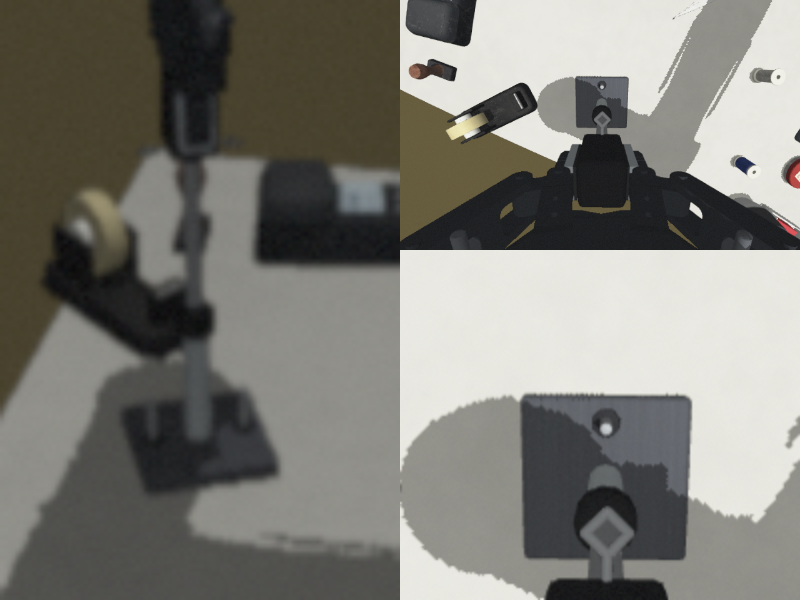

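The force of -5.3 N shows the end stop is reached. The view confirms the stand is upright, the post fully out and the foot down. I'll back off about 2 mm so the foot rests fully.

Emit:
{"op": "jog_arm", "data": {"increments": [[0,0,-0.005,0,0,0,0],[0,0,-0.009,0,0,0,0],[0,0,-0.009,0,0,0,0],[0,0,-0.009,0,0,0,0],[0,0,-0.009,0,0,0,0],[0,0,-0.009,0,0,0,0]]}}

```text
t: 19.25
ee_pos: [0.5867, -0.0157, 0.2383]
eef_rot: [-0.002, -0.376, 0.927, -0.001]
contact_force: [-1.8, 0.4, -0.5]
width: 0.0285
gripper_force: 26.7
```

Run:
```python
from h import *
s=ctrl.state();print(s["contact_force"],s["ee_pos"],s["width"],s["gripper_force"])
if abs(s["contact_force"][2])<4: print(workorder.job_done())
```

```text
[-1.76568684  0.41943288 -0.52558942] [ 0.58666847 -0.01568828  0.23829676] 0.02845120932907153 26.663398146629333
the job is handed in; nothing more can be done
None
```

I set the stand upright on its foot, drew the post out to the second stop and handed the job in at about 19 s, still gripping the head with the button squeezed in; the hand-in did not say whether it passed.

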